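# Put the cooking things away by kind

### The arm

A 7-joint arm with a two-finger parallel gripper is mounted at the origin on a cart in front of the work surface, level with it; the furniture and walls round the work are solid. World frame = base frame: x ahead of the robot, y to its left, z up, the work surface at z = 0. Lengths are in m, angles in rad, forces in N, time in s.
With the tool pointing down it reaches from about 0.425 to 0.825 m from the base axis. Payload 3.6 kg.
Tool frame: the origin (TCP) lies between the finger pads; the fingertips stand 11 mm ahead of it and the grasp point (between the pads) lies 8 mm behind it; z points along the fingers, y is the line along which they close (so a half turn about z gives the same grasp; the last joint's range is limited). The gripper opens to 93 mm and grips with 3 to 60 N. Pads are 15 mm wide; open, the fingers measure 128 mm over their backs; the gripper's body (75 mm by 188 mm) begins 65 mm behind the grasp point.
Start: joints at [-1.179, 0.615, -0.013, 1.423, 0.008, 1.103, -0.04], TCP at [0.264, 0.594, 0.23] pointing down, gripper open.
Joint ranges: [-3.12, 3.12], [-0.3, 2.06], [-1.34, 1.32], [0.26, 2.42], [-1.36, 4.5], [0.01, 1.98], [-2.84, 2.84]. Speed limits (rad/s): [2.79, 2.79, 3.14, 3.14, 3.14, 3.14, 3.14].

### API

Orientations are given as [roll, pitch, yaw] about the fixed x, y, z axes, in that order (R = Rz(yaw) Ry(pitch) Rx(roll)).
In Python, from bench import * gives the robot as it stands.
- The arm moves only by the tool play_rows, never from a script. Its argument "increments" is a list of rows, each a list of 3 entries, a list of its own where there are three numbers: the opening, from 0 (shut) to 1 (fully open), then the shift along the tool's x, y, z in cm, then the turn, a rotation vector about the tool's x, y, z in rad. In form: [[gripper, [dx, dy, dz], [ax, ay, az]], ...]. A call has 1 to 8 rows; each row shifts and turns the commanded pose from where the row before left it, along the tool's axes as they then stand; what a row does not reach is not made up. A row lasts 1/8 s, in which the tool goes at most 62.5 mm and 10.7 degrees, less where a joint would pass 70% of its speed; a pose out of reach is approached as far as the arm can. A call is refused whole if a number of a shift passes 6.25 or a number of a turn 0.188, either way. A call with a gripper value outside its range is refused whole. The fingers move at their own pace and stop on an object; the grip force is fixed at half the most. Time passes only in rows, so rows that do not move let the fingers close. It gives the time, the measured TCP pose, the force, the opening and the grip force at its end, in the units of the state.
- get_state(): the state, without advancing time (a new reading comes with each control period).
- grab_frame(name): name is "scene" or "top" or "wrist"; returns a dict with "img" (480x640x3 uint8, blue, green, red), "z_map" (480x640 float32, m along the optical axis (not along the pixel's ray), 0 where there is no reading), "fx", "fy", "cx", "cy" (pixels), "k1" (the pictures are not rectified: a ray, as slopes to the right and down, at radius r is drawn at 1 + k1 r^2 times it, then the intrinsics apply), "T" (4x4, takes a point from camera to world coordinates). Camera axes: x right, y up, looking along -z (the intrinsics and any distortion apply to the point x, -y, -z); pixel columns grow to the right and rows downward; lengths in m; the calibration is good to about 2 mm. A picture is of the moment at which its call begins.
- job_done(): hands the job in; it is judged then, once.
The state is a dict: "clock": time; "joints": joint angles; "joint_vel": joint speeds; "joint_efforts": joint torques, N m; "eef_pos": TCP position; "orientation": TCP orientation; "force": force on the tool from outside, world axes, zero at the start; "wrist_torque": the same for the moment, N m; "opening": opening from 0.0 (shut) to 1.0 (fully open); "gripper_force": force on a finger pad.
Only numpy, scipy, OpenCV 4.12 (cv2) and the standard library are available. Lean on these libraries where they do the work, as an engineer would, in place of code of your own. Each camera call takes 0.05 s, during which the arm holds its last target. There are 200 camera calls.

### The job

Clear up the cover board on the hob: put the lemon and the garlic side by side in the slatted crate, stand the slim spice jar upright in the narrow bay of the wooden jar holder and the wide spice tub upright in its wide bay, and lay the teaspoon lengthwise in the shallow cutlery tray. Leave the food tin and the kitchen timer where they are.

Things in the scene. Friction and masses are not known exactly. Their poses are not given: they have to be found in the camera images.
- lemon_center (a point): Centre of the yellow lemon, an ellipsoid 78 long (its own x), 55 wide (y), 56 high; lies on its side, this point is 28 above its underside. Pinch it across the 55 width. Loose on the board, whose top is at z = 0.040 m. Sizes in mm.
- garlic_center (a point): Centre of the white garlic bulb, 60 across (round) and 59 high with its tip upward; this point is 28 above its underside. Pinch it round the middle. Loose on the board, whose top is at z = 0.040 m. Sizes in mm.
- slim_jar: Slim round spice jar with black cap, 44 diameter, 116 high; origin at the centre of its underside, z up along its axis. Loose on the board, whose top is at z = 0.040 m. Sizes in mm.
- wide_tub: Wide round spice tub, clear with white cap, 58 diameter over the cap (55 at the body), 92 high; origin at the centre of its underside, z up along its axis. Loose on the board, whose top is at z = 0.040 m. Sizes in mm.
- teaspoon: Metal teaspoon lying flat, 130 long along its x, up to 27 wide (y), 11 high; origin at the middle of its length, on its underside. Pinch it across its width at the middle; for contact it is as wide and high as a smooth solid outline round bowl and handle (about 27 by 11 at most). Loose on the board, whose top is at z = 0.040 m. Sizes in mm.
- food_tin: Small food tin, 57 diameter, 72 high; origin at the centre of its underside. To be left alone. Loose on the board, whose top is at z = 0.040 m. Sizes in mm.
- timer: Round wind-up kitchen timer, dark red base and white top with a bar grip, 67 diameter, 56 high; origin at the centre of its underside. To be left alone. Loose on the board, whose top is at z = 0.040 m. Sizes in mm.
- crate: Slatted open wooden crate, fixed, outside 146 (x) by 192 (y) by 50 high, walls and floor 6 thick, one compartment; origin at the centre of its underside, which is at z = 0.040 m; x, y along its sides, z up. Sizes in mm.
- jar_holder: Dark wooden jar holder, fixed, 90 (x) by 157 (y) by 45 high, with two square open bays, floors 6 above the origin. Wide bay 76 by 76, its centre at x = 0, y = +33.5; narrow bay 60 by 60, its centre at x = 0, y = -41.5 (holder's own axes). Origin at the centre of its underside, at z = 0.040 m, z up. Sizes in mm.
- cutlery_tray: Shallow steel cutlery tray, fixed, outside 110 (x) by 180 (y) by 20 high, walls and floor 4 thick, one compartment, long side along its y; origin at the centre of its underside, at z = 0.040 m. Sizes in mm.
Mind the look-alikes: they are no part of the job. Leave any pink or purple look-alike of the wide_tub alone.

How it is judged:
At the end, for the whole second after the job is handed in: Lemon and garlic rest in the crate side by side (centres within 55 mm in x, 78 mm in y of its middle, under 50 mm up); slim jar on the floor of the narrow bay, tub of the wide bay, upright within 0.12 rad; spoon flat in the cutlery tray, lengthwise within 0.45 rad; tin and timer moved under 30 mm (distance of each of food_tin, timer from where it was at the start of the episode below 0.03 m and x of lemon_center in the frame of crate between -0.055 and 0.055 m and y of lemon_center in the frame of crate between -0.078 and 0.078 m and z of lemon_center in the frame of crate between 0.01 and 0.05 m and x of garlic_center in the frame of crate between -0.055 and 0.055 m and y of garlic_center in the frame of crate between -0.078 and 0.078 m and z of garlic_center in the frame of crate between 0.01 and 0.05 m and x of slim_jar in the frame of jar_holder between -0.014 and 0.014 m and y of slim_jar in the frame of jar_holder between -0.0555 and -0.0275 m and z of slim_jar in the frame of jar_holder between 0 and 0.012 m and angle between each of slim_jar, wide_tub's own z axis and vertical below 0.12 rad and linear speed of each of slim_jar, wide_tub, teaspoon below 0.02 m/s and x of wide_tub in the frame of jar_holder between -0.014 and 0.014 m and y of wide_tub in the frame of jar_holder between 0.0195 and 0.0475 m and z of wide_tub in the frame of jar_holder between 0 and 0.012 m and x of teaspoon in the frame of cutlery_tray between -0.043 and 0.043 m and y of teaspoon in the frame of cutlery_tray between -0.03 and 0.03 m and z of teaspoon in the frame of cutlery_tray between -0.002 and 0.014 m and angle between teaspoon's own z axis and vertical below 0.1 rad and angle between the x axis of teaspoon and the y axis of cutlery_tray, either way round below 0.45 rad); the robot touches nothing.
It fails at once if the food tin is pushed away from its place (distance of food_tin from where it was at the start of the episode above 0.03 m).
It fails at once if the kitchen timer is pushed away from its place (distance of timer from where it was at the start of the episode above 0.03 m).
It also fails if it takes over 122 s, if anything falls off the work surface, if the arm or the gripper's body presses on something with over 40 N, if the wrist force passes 120 N, or if a joint passes its speed limit or range.

## Working session

There is one attempt and no reset: what is moved stays moved. The work goes in short steps, Python scripts to look and compute and a tool call to move; the robot and the scene stay as the last step left them, time stands still between calls to the robot, and variables do not carry over. Pictures are saved under pics/ and viewed, at most 14 in all, crops included, and the job is handed in when it is done.

Besides the shell and the picture viewer there is one more tool, called as name(argument=value, ...), one argument or row to a line, values as JSON. play_rows: Moves the arm, as the interface text tells. Its arguments: {"type":"object","properties":{"increments":{"type":"array","items":{"type":"array"}}},"required":["increments"]}

```bash
mkdir -p pics; cat > h.py <<'E'
from bench import *
import numpy as np, cv2
def rays(f,uv):
    uv=np.atleast_2d(np.array(uv,float)); d=(uv-[f['cx'],f['cy']])/[f['fx'],f['fy']]
    s=d.copy()
    for _ in range(20): s=d/(1+f['k1']*(s**2).sum(1,keepdims=True))
    r=np.c_[s[:,0],-s[:,1],-np.ones(len(s))]
    return r
def plane(f,uv,z):
    r=rays(f,uv)@f['T'][:3,:3].T; o=f['T'][:3,3]
    return o+r*((z-o[2])/r[:,2])[:,None]
def cloud(f):
    v,u=np.mgrid[0:480,0:640]; r=rays(f,np.c_[u.ravel(),v.ravel()])
    p=r*f['z_map'].reshape(-1,1); P=p@f['T'][:3,:3].T+f['T'][:3,3]
    P[f['z_map'].ravel()==0]=np.nan
    return P.reshape(480,640,3)
E
python3 - <<'E'
from h import *
import pickle
s=get_state();print(s)
for n in ['scene','top']:
    f=grab_frame(n);pickle.dump(f,open(n+'.pkl','wb'));cv2.imwrite(f'pics/{n}0.png',f['img'])
    print(n,f['T'].round(3).tolist(),f['fx'],f['k1'])
E
```

```text
{'clock': 0.0, 'joints': array([-1.17848263,  0.61588801, -0.01259362,  1.42488006,  0.00811974,
        1.10343807, -0.04041872]), 'joint_vel': array([ 0.00176249, -0.00129108,  0.00079036,  0.00106244, -0.00155166,
        0.00046749,  0.00038403]), 'joint_efforts': array([ 1.40508908e-05, -4.58939266e+01,  2.09329412e-01, -1.65740758e+01,
       -6.10291469e-02,  2.06030637e-02,  2.43269351e-04]), 'eef_pos': array([0.26403493, 0.5931147 , 0.22850774]), 'orientation': array([-3.13903065e+00,  6.81585275e-05,  2.72281705e+00]), 'force': array([-0.48898986, -0.49952525, -0.20084325]), 'wrist_torque': array([-0.00423789, -0.05052075, -0.02434853]), 'gripper_force': 0.0, 'opening': 1.0029605506787411}
scene [[0.614, 0.382, -0.69, -0.563], [-0.789, 0.289, -0.542, -0.872], [-0.007, 0.878, 0.479, 0.856], [0.0, 0.0, 0.0, 1.0]] 569.9568710974514 -0.16492162446808903
top [[-0.005, 0.997, -0.076, 0.528], [-1.0, -0.005, 0.004, 0.028], [0.003, 0.076, 0.997, 1.242], [0.0, 0.0, 0.0, 1.0]] 478.6981184387961 -0.0075499016861149525
```

View pics/top0.png

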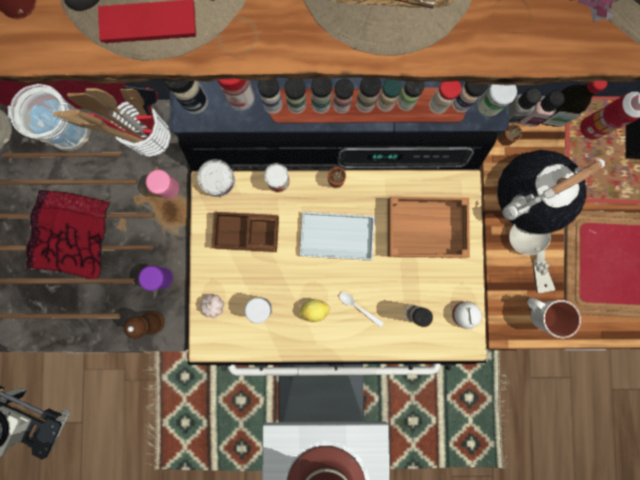

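View pics/scene0.png

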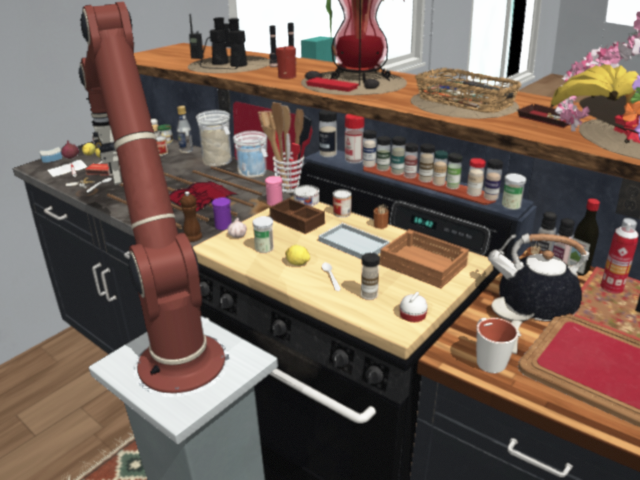

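The top view shows the garlic at (212,305), tub (258,310), lemon (315,310), spoon (360,307), jar (420,316) and timer (466,315). The holder is at (246,232), tray (336,236) and crate (428,227). The tins are along the back row at (215,177) and (276,177). The pink (160,183) and purple (155,278) cups are off the board, so I'll leave them alone.

```bash
python3 - <<'E'
from h import *
import pickle
f=pickle.load(open('top.pkl','rb'));P=cloud(f)
Z=P[...,2]; print('board z',np.nanmedian(Z[330:350,230:440]))
m=((Z>0.047)&(Z<0.3)).astype(np.uint8); m[:,:190]=0;m[:,485:]=0;m[:165]=0;m[358:]=0
n,l,st,c=cv2.connectedComponentsWithStats(m)
for i in range(1,n):
    if st[i,4]<25: continue
    q=P[l==i]; zt=np.percentile(q[:,2],95)
    t=q[q[:,2]>zt-0.012]
    r=cv2.minAreaRect(q[:,:2].astype(np.float32)); rt=cv2.minAreaRect(t[:,:2].astype(np.float32))
    print(c[i].round(),st[i,4],'zt',zt.round(3),'all',np.round(r[0],3),np.round(r[1],3),round(r[2],1),'top',np.round(rt[0],3),np.round(rt[1],3),round(rt[2],1))
im=f['img']; a=cv2.resize(im[160:260,190:330],None,fx=5,fy=5,interpolation=cv2.INTER_CUBIC);cv2.imwrite('pics/c1.png',a)
g=grab_frame('scene')['img'];a=cv2.resize(g[170:330,210:440],None,fx=3.4,fy=3.4,interpolation=cv2.INTER_CUBIC);cv2.imwrite('pics/c2.png',a)
E
```

```text
board z 0.04003474263036111
[215. 179.] 972 zt 0.081 all [0.766 0.27 ] [0.075 0.086] 2.7 top [0.765 0.271] [0.086 0.075] 89.2
[276. 178.] 538 zt 0.113 all [0.767 0.117] [0.056 0.056] 23.6 top [0.767 0.117] [0.055 0.055] 26.4
[336. 177.] 269 zt 0.102 all [ 0.77  -0.029] [0.043 0.044] 88.0 top [ 0.771 -0.03 ] [0.042 0.043] 88.6
[429. 225.] 2661 zt 0.093 all [ 0.649 -0.254] [0.194 0.155] 88.8 top [ 0.645 -0.254] [0.194 0.147] 89.1
[245. 232.] 1531 zt 0.088 all [0.636 0.196] [0.158 0.09 ] 86.6 top [0.637 0.196] [0.157 0.09 ] 86.6
[338. 234.] 483 zt 0.063 all [ 0.626 -0.03 ] [0.18 0.11] 86.4 top [ 0.626 -0.03 ] [0.18 0.11] 86.4
[414. 241.] 71 zt 0.051 all [ 0.618 -0.219] [0.051 0.027] 18.3 top [ 0.618 -0.219] [0.051 0.027] 18.3
[427. 244.] 85 zt 0.051 all [ 0.606 -0.251] [0.048 0.033] 53.8 top [ 0.606 -0.251] [0.048 0.033] 53.8
[211. 306.] 432 zt 0.09 all [0.456 0.277] [0.056 0.054] 33.4 top [0.456 0.275] [0.043 0.043] 0.8
[258. 310.] 561 zt 0.135 all [0.449 0.158] [0.058 0.056] 0.9 top [0.449 0.158] [0.058 0.056] 0.9
[314. 311.] 527 zt 0.096 all [0.443 0.028] [0.057 0.065] 45.6 top [0.443 0.027] [0.053 0.046] 71.7
[364. 312.] 80 zt 0.054 all [ 0.437 -0.096] [0.075 0.01 ] 54.2 top [ 0.437 -0.096] [0.075 0.01 ] 54.2
[466. 315.] 648 zt 0.094 all [ 0.429 -0.346] [0.066 0.064] 28.6 top [ 0.431 -0.346] [0.052 0.054] 80.2
[418. 316.] 481 zt 0.159 all [ 0.433 -0.218] [0.044 0.044] 71.0 top [ 0.433 -0.218] [0.044 0.043] 63.1
```

View pics/c1.png

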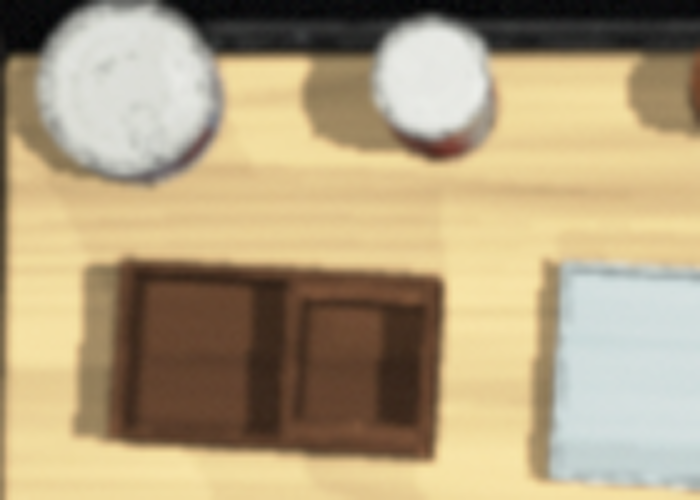

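View pics/c2.png

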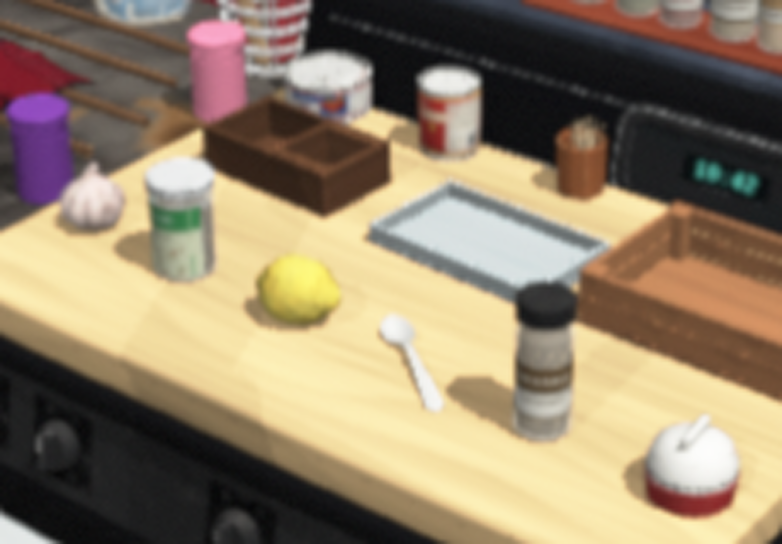

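Left bay of the holder (+y) is the wide one; the white-capped tub is confirmed at top (258,310). Now I'll turn the tool to yaw π/2 (fingers closing along world x) and measure the lemon and spoon angles.

play_rows(
  increments=[
    [1,[0,0,0],[0,0,0.144]],
    [1,[0,0,0],[0,0,0.144]],
    [1,[0,0,0],[0,0,0.144]],
    [1,[0,0,0],[0,0,0.144]],
    [1,[0,0,0],[0,0,0.144]],
    [1,[0,0,0],[0,0,0.144]],
    [1,[0,0,0],[0,0,0.144]],
    [1,[0,0,0],[0,0,0.144]],
  ],
)

```text
clock: 1.15
eef_pos: [0.2641, 0.5936, 0.2292]
orientation: [-3.141, 0.001, 1.566]
force: [-0.2, 1.0, -0.6]
opening: 1.003
gripper_force: 0.0
```

```bash
python3 - <<'E'
from h import *
import pickle
s=get_state();print(s['eef_pos'],s['orientation'],s['joints'].round(3))
f=pickle.load(open('top.pkl','rb'));hsv=cv2.cvtColor(f['img'],cv2.COLOR_BGR2HSV)
def comp(m,box,z,nm):
    k=np.zeros(m.shape,np.uint8);x0,y0,x1,y1=box;k[y0:y1,x0:x1]=m[y0:y1,x0:x1]
    n,l,st,c=cv2.connectedComponentsWithStats(k);i=1+st[1:,4].argmax()
    v,u=np.nonzero(l==i);p=plane(f,np.c_[u,v],z)[:,:2]
    r=cv2.minAreaRect(p.astype(np.float32));e,V=np.linalg.eigh(np.cov(p.T));d=V[:,1]
    print(nm,len(u),p.mean(0).round(3),np.round(r[0],3),np.round(r[1],3),'eig',np.sqrt(e).round(4),'axis deg',np.degrees(np.arctan2(d[1],d[0])).round(1),p[p[:,0].argmax()].round(3),p[p[:,0].argmin()].round(3))
H,S,V=cv2.split(hsv)
comp((H>20)&(H<33)&(S>150),(292,290,340,330),0.068,'lemon')
comp((S<75)&(V>110),(330,285,392,333),0.046,'spoon')
E
```

```text
[0.26405256 0.59356711 0.22915255] [-3.14099749e+00  9.61360940e-04  1.56615851e+00] [-1.352  0.629  0.297  1.431 -0.193  1.112 -1.028]
lemon 55 [0.435 0.045] [0.434 0.044] [0.032 0.013] eig [0.0033 0.0087] axis deg -140.2 [0.447 0.054] [0.421 0.034]
spoon 372 [ 0.449 -0.084] [ 0.443 -0.089] [0.132 0.029] eig [0.0061 0.0404] axis deg 53.2 [ 0.49  -0.046] [ 0.403 -0.141]
```

play_rows(
  increments=[
    [1,[-5.4,2.3,0],[0,0,0]],
    [1,[-5.4,2.3,0],[0,0,0]],
    [1,[-5.4,2.3,0],[0,0,0]],
    [1,[-5.4,2.3,0],[0,0,0]],
    [1,[-5.4,2.3,0],[0,0,0]],
    [1,[-5.4,2.3,0],[0,0,0]],
    [1,[-5.4,2.3,0],[0,0,0]],
    [1,[-5.4,2.3,0],[0,0,0]],
  ],
)

```text
clock: 2.15
eef_pos: [0.4487, 0.1602, 0.2297]
orientation: [3.141, -0.0, 1.571]
force: [0.9, 0.0, 0.1]
opening: 1.001
gripper_force: 0.0
```

```bash
cat > w.py <<'E'
from h import *
import sys
s=get_state();print(s['eef_pos'].round(4),s['orientation'].round(3),s['joints'].round(2))
f=grab_frame('wrist');cv2.imwrite(f'pics/{sys.argv[1]}.png',f['img']);P=cloud(f);Z=P[...,2]
m=((Z>float(sys.argv[2]))&(Z<float(sys.argv[3]))).astype(np.uint8)
n,l,st,c=cv2.connectedComponentsWithStats(m)
for i in range(1,n):
    if st[i,4]<300: continue
    q=P[l==i]; r=cv2.minAreaRect(q[:,:2].astype(np.float32));e,V=np.linalg.eigh(np.cov(q[:,:2].T));d=V[:,1]
    print(c[i].round(),st[i,4],'z',np.percentile(q[:,2],[2,98]).round(3),np.round(r[0],4),np.round(r[1],3),round(r[2],1),'eig',np.sqrt(e).round(4),np.degrees(np.arctan2(d[1],d[0])).round(1),st[i,:4])
E
python3 w.py w1 0.1 0.15
```

```text
[0.4487 0.1602 0.2297] [ 3.141 -0.     1.571] [-0.66  0.36  0.37  1.92 -0.16  0.89 -0.21]
[317. 246.] 6697 z [0.109 0.133] [0.4484 0.158 ] [0.058 0.058] 52.9 eig [0.0144 0.0151] 90.9 [271 199  92  94]
```

play_rows(
  increments=[
    [1,[-0.2,0,4],[0,0,0]],
    [1,[0,0,4],[0,0,0]],
    [1,[0,0,3],[0,0,0]],
    [1,[0,0,1],[0,0,0]],
    [0.3,[0,0,0],[0,0,0]],
    [0.3,[0,0,0],[0,0,0]],
    [0.3,[0,0,0],[0,0,0]],
    [0.3,[0,0,0],[0,0,0]],
  ],
)

```text
clock: 3.2
eef_pos: [0.4487, 0.16, 0.1103]
orientation: [3.14, -0.001, 1.571]
force: [0.5, -0.8, 0.6]
opening: 0.618
gripper_force: 0.0
```

play_rows(
  increments=[
    [0.3,[0,0,0],[0,0,0]],
    [0.3,[0,0,0],[0,0,0]],
    [0.3,[0,0,-2],[0,0,0]],
    [0.3,[0,0,-5],[0,0,0]],
    [0.3,[0,0,-5],[0,0,0]],
    [0.3,[0,0,0],[0,0,0]],
  ],
)

```text
clock: 3.95
eef_pos: [0.4506, 0.1603, 0.2327]
orientation: [3.134, -0.003, 1.571]
force: [-0.0, 1.0, -2.0]
opening: 0.589
gripper_force: 30.0
```

play_rows(
  increments=[
    [0.3,[1.8,4.7,0],[0,0,0]],
    [0.3,[1.8,4.7,0],[0,0,0]],
    [0.3,[1.8,4.7,0],[0,0,0]],
    [0.3,[1.7,4.7,0],[0,0,0]],
    [0.3,[0,0,2.5],[0,0,0]],
    [0.3,[0,0,2],[0,0,0]],
    [0.3,[0,0,0],[0,0,0]],
    [0.3,[0,0,0],[0,0,0]],
  ],
)

```text
clock: 4.95
eef_pos: [0.6363, 0.2307, 0.1843]
orientation: [-3.141, 0.0, 1.571]
force: [-0.3, 0.0, -0.6]
opening: 0.591
gripper_force: 30.0
```

```bash
python3 w.py w2 0.075 0.094
```

```text
[0.6363 0.2307 0.1843] [-3.141  0.     1.571] [-0.56  0.72  0.34  1.4  -0.25  1.07 -0.18]
[615. 203.] 6924 z [0.075 0.094] [0.8296 0.2565] [0.01  0.184] 0.2 eig [0.0017 0.0501] 90.3 [580  60  60 282]
[527. 183.] 12845 z [0.075 0.08 ] [0.7708 0.2699] [0.086 0.086] 9.6 eig [0.0218 0.0221] 162.7 [462 115 131 135]
[ 41. 175.] 3387 z [0.075 0.091] [0.4555 0.2765] [0.046 0.047] 34.2 eig [0.0104 0.0114] 108.5 [  9 139  67  73]
[321. 214.] 4369 z [0.076 0.086] [0.6387 0.236 ] [0.076 0.09 ] 86.7 eig [0.0223 0.035 ] 179.5 [250 173 148 120]
```

View pics/w2.png

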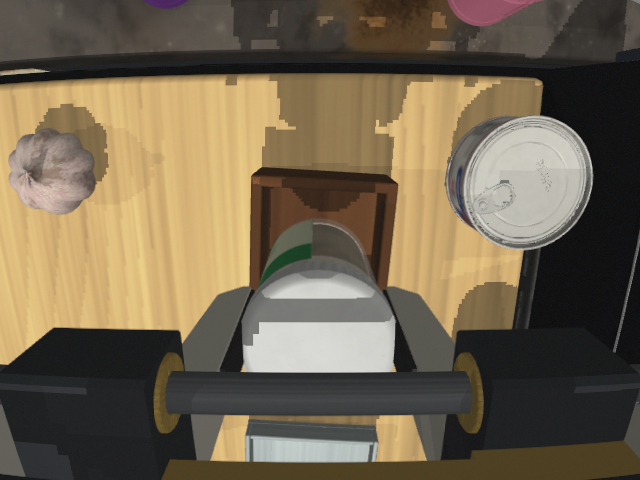

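The wrist view shows the tub (320,290) between the fingers, over the wide bay (325,200) and close to centred. Lowering it now.

play_rows(
  increments=[
    [0.3,[0.05,0.2,3],[0,0,0]],
    [0.3,[0,0,2],[0,0,0]],
    [0.3,[0,0,1.2],[0,0,0]],
    [0.3,[0,0,0.4],[0,0,0]],
    [0.3,[0,0,0],[0,0,0]],
  ],
)

```text
clock: 5.62
eef_pos: [0.6388, 0.2314, 0.1193]
orientation: [3.14, -0.0, 1.571]
force: [1.4, 0.7, -0.4]
opening: 0.588
gripper_force: 30.0
```

play_rows(
  increments=[
    [0.3,[0,0,0.3],[0,0,0]],
    [1,[0,0,0],[0,0,0]],
    [1,[0,0,0],[0,0,0]],
    [1,[0,0,0],[0,0,0]],
    [1,[0,0,-2],[0,0,0]],
    [1,[0,0,-4],[0,0,0]],
    [1,[0,0,-4.5],[0,0,0]],
  ],
)

```text
clock: 6.5
eef_pos: [0.6379, 0.2312, 0.2212]
orientation: [-3.14, 0.001, 1.571]
force: [0.5, 0.7, 0.4]
opening: 0.997
gripper_force: 0.0
```

play_rows(
  increments=[
    [1,[1.2,-4.5,0],[0,0,0]],
    [1,[1.2,-4.5,0],[0,0,0]],
    [1,[1.2,-4.5,0],[0,0,0]],
    [1,[0.9,-4.8,0],[0,0,0]],
    [1,[0,0,3],[0,0,0]],
    [1,[0,0,0],[0,0,0]],
  ],
)

```text
clock: 7.25
eef_pos: [0.4538, 0.276, 0.1896]
orientation: [-3.138, 0.002, 1.572]
force: [-0.1, -0.4, 0.5]
opening: 0.999
gripper_force: 0.0
```

```bash
python3 w.py w3 0.06 0.11
```

```text
[0.4538 0.276  0.1896] [-3.138e+00  2.000e-03  1.572e+00] [-0.83  0.5   0.36  1.83 -0.22  0.86 -0.36]
[248.   5.] 544 z [0.06  0.082] [0.4114 0.4222] [0.033 0.008] 0.4 eig [0.0016 0.0076] -178.3 [223   0  54  15]
[437.  25.] 5134 z [0.064 0.093] [0.5226 0.4066] [0.034 0.059] 84.3 eig [0.0083 0.0152] -178.3 [385   0 108  60]
[320. 233.] 5190 z [0.064 0.094] [0.4557 0.2786] [0.055 0.057] 79.9 eig [0.013  0.0137] -172.8 [278 192  85  83]
[559. 282.] 8782 z [0.061 0.107] [0.6371 0.2297] [0.09  0.091] 86.4 eig [0.0184 0.0283] -147.7 [499 234 141 129]
```

play_rows(
  increments=[
    [1,[0.1,0.2,5],[0,0,0]],
    [1,[0,0,4],[0,0,0]],
    [1,[0,0,3],[0,0,0]],
    [1,[0,0,0.9],[0,0,0]],
    [0.3,[0,0,0],[0,0,0]],
    [0.3,[0,0,0],[0,0,0]],
    [0.3,[0,0,0],[0,0,0]],
    [0.3,[0,0,0],[0,0,0]],
  ],
)

```text
clock: 8.3
eef_pos: [0.4575, 0.2776, 0.0623]
orientation: [3.141, -0.001, 1.571]
force: [-0.0, 0.6, 0.5]
opening: 0.622
gripper_force: 0.1
```

play_rows(
  increments=[
    [0.3,[0,0,0],[0,0,0]],
    [0.3,[0,0,0],[0,0,0]],
    [0.3,[0,0,-3],[0,0,0]],
    [0.3,[0,0,-5],[0,0,0]],
    [0.3,[0,0,-5],[0,0,0]],
    [0.3,[0,0,-3],[0,0,0]],
  ],
)

```text
clock: 9.05
eef_pos: [0.458, 0.2775, 0.2239]
orientation: [3.139, -0.002, 1.571]
force: [0.6, -0.2, -0.4]
opening: 0.591
gripper_force: 29.9
```

play_rows(
  increments=[
    [0.3,[-5.4,2.1,0],[0,0,0]],
    [0.3,[-5.4,2.1,0],[0,0,0]],
    [0.3,[-5.4,2.1,0],[0,0,0]],
    [0.3,[-5.4,2.1,0],[0,0,0]],
    [0.3,[-5.4,2.1,0],[0,0,0]],
    [0.3,[-5.4,2.1,0],[0,0,0]],
    [0.3,[-5.4,2.1,0],[0,0,0]],
    [0.3,[-5.4,2.1,0],[0,0,0]],
  ],
)

```text
clock: 10.05
eef_pos: [0.6257, -0.1562, 0.2211]
orientation: [-3.141, -0.0, 1.571]
force: [1.0, 0.3, -0.2]
opening: 0.593
gripper_force: 29.9
```

play_rows(
  increments=[
    [0.3,[-4.9,1.9,0],[0,0,0]],
    [0.3,[0,0,0],[0,0,0]],
    [0.3,[0,0,0],[0,0,0]],
  ],
)

```text
clock: 10.42
eef_pos: [0.6441, -0.2027, 0.2207]
orientation: [-3.14, -0.002, 1.571]
force: [-0.1, 0.6, -0.5]
opening: 0.59
gripper_force: 29.9
```

```bash
python3 w.py w4 0.075 0.094
```

```text
[ 0.6441 -0.2027  0.2207] [-3.140e+00 -2.000e-03  1.571e+00] [ 0.07  0.69  0.38  1.36 -0.26  1.15  0.48]
[509.   5.] 471 z [0.076 0.093] [ 0.7691 -0.0498] [0.006 0.03 ] 86.1 eig [0.0016 0.0072] 176.5 [484   0  54  14]
[575. 161.] 7593 z [0.075 0.094] [ 0.8281 -0.1632] [0.011 0.245] 0.6 eig [0.002  0.0674] 90.1 [540   0  65 329]
[321. 205.] 5872 z [0.076 0.091] [ 0.6459 -0.204 ] [0.092 0.147] 88.9 eig [0.027  0.0585] 179.5 [214 166 215 127]
[ 57. 244.] 871 z [0.075 0.094] [ 0.4452 -0.2134] [0.019 0.043] 22.3 eig [0.0041 0.0118] 112.8 [ 25 223  49  56]
```

View pics/w4.png

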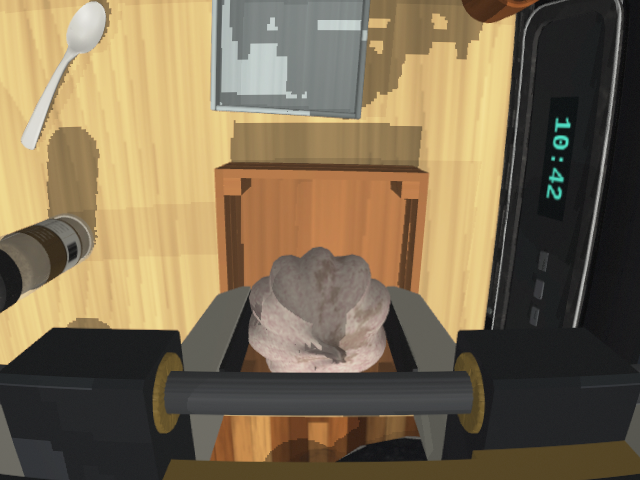

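The wrist view shows the garlic (320,310) held above the crate, whose +y wall is at row 168; it's centred. Lower and release with a limited opening.

play_rows(
  increments=[
    [0.3,[0,0.15,5],[0,0,0]],
    [0.3,[0,0,5],[0,0,0]],
    [0.3,[0,0,3.4],[0,0,0]],
    [0.3,[0,0,1.8],[0,0,0]],
    [0.3,[0,0,0],[0,0,0]],
    [0.8,[0,0,0],[0,0,0]],
    [0.8,[0,0,0],[0,0,0]],
    [0.8,[0,0,0],[0,0,0]],
  ],
)

```text
clock: 11.48
eef_pos: [0.6463, -0.2038, 0.0706]
orientation: [3.14, 0.0, 1.571]
force: [0.4, -0.1, 0.2]
opening: 0.794
gripper_force: 0.0
```

play_rows(
  increments=[
    [0.8,[0,0,-4],[0,0,0]],
    [0.8,[0,0,-5],[0,0,0]],
    [0.8,[0,0,-6],[0,0,0]],
    [1,[4.6,-4,0],[0,0,0]],
    [1,[4.6,-4,0],[0,0,0]],
    [1,[4.6,-4,0],[0,0,0]],
    [1,[4.6,-4,0],[0,0,0]],
    [1,[4.6,-4.2,0],[0,0,0]],
  ],
)

```text
clock: 12.48
eef_pos: [0.4428, 0.0278, 0.2202]
orientation: [3.14, -0.001, 1.571]
force: [0.6, 1.3, -0.8]
opening: 1.002
gripper_force: 0.0
```

play_rows(
  increments=[
    [1,[0,0,2],[0,0,0]],
    [1,[0,0,0],[0,0,0]],
  ],
)

```text
clock: 12.72
eef_pos: [0.443, 0.0268, 0.1995]
orientation: [-3.14, 0.0, 1.572]
force: [-0.6, -0.5, -0.3]
opening: 1.001
gripper_force: 0.0
```

```bash
python3 w.py w5 0.06 0.11; python3 - <<'E'
from h import *
f=cv2.imread('pics/w5.png');cv2.imwrite('pics/w5s.png',cv2.resize(f,(480,360)))
E
```

```text
[0.443  0.0268 0.1995] [-3.14   0.     1.572] [-0.41  0.36  0.4   2.04 -0.2   0.78  0.12]
[574.  57.] 6064 z [0.061 0.086] [0.6296 0.1506] [0.069 0.085] 87.0 eig [0.0216 0.0248] 158.9 [528   0 112 114]
[317. 233.] 6182 z [0.07  0.095] [0.4433 0.0271] [0.062 0.061] 57.0 eig [0.013  0.0169] 100.7 [278 180  80 105]
[478. 448.] 595 z [0.06  0.087] [ 0.5815 -0.1697] [0.028 0.018] 88.3 eig [0.0038 0.0065] 46.6 [464 435  33  25]
```

View pics/w5s.png

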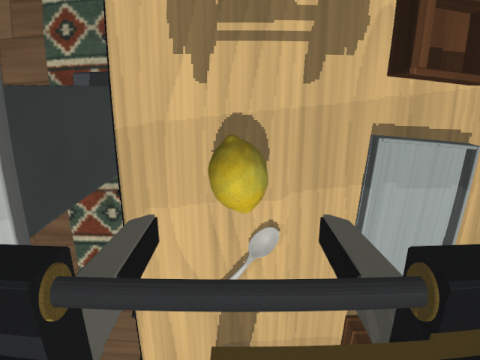

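The lemon (238,175 in the scaled view) lies with its axis about 101° from x, so I'll turn 0.18 rad, grasp, lift and turn back.

play_rows(
  increments=[
    [1,[0,0,4],[0,0,-0.18]],
    [1,[0,0,5],[0,0,0]],
    [1,[0,0,3.4],[0,0,0]],
    [1,[0,0,1.5],[0,0,0]],
    [0.3,[0,0,0],[0,0,0]],
    [0.3,[0,0,0],[0,0,0]],
    [0.3,[0,0,0],[0,0,0]],
    [0.3,[0,0,0],[0,0,0]],
  ],
)

```text
clock: 13.78
eef_pos: [0.4442, 0.0264, 0.0613]
orientation: [3.14, 0.0, 1.751]
force: [-0.4, -0.1, 0.9]
opening: 0.618
gripper_force: 0.3
```

play_rows(
  increments=[
    [0.3,[0,0,0],[0,0,0]],
    [0.3,[0,0,0],[0,0,0]],
    [0.3,[0,0,-3],[0,0,0]],
    [0.3,[0,0,-5],[0,0,0]],
    [0.3,[0,0,-5],[0,0,0]],
    [0.3,[0,0,-3],[0,0,0.18]],
    [0.3,[0,0,0],[0,0,0]],
  ],
)

```text
clock: 14.65
eef_pos: [0.445, 0.0265, 0.2223]
orientation: [3.137, -0.001, 1.572]
force: [0.4, -0.2, -1.3]
opening: 0.573
gripper_force: 30.0
```

play_rows(
  increments=[
    [0.3,[-4.7,2.9,0],[0,0,0]],
    [0.3,[-4.7,2.9,0],[0,0,0]],
    [0.3,[-4.7,2.9,0],[0,0,0]],
    [0.3,[-4.7,2.9,0],[0,0,0]],
    [0.3,[-4.7,2.9,0],[0,0,0]],
    [0.3,[-4.7,2.9,0],[0,0,0]],
    [0.3,[-4.4,2.7,0],[0,0,0]],
    [0.3,[0,0,0],[0,0,0]],
  ],
)

```text
clock: 15.65
eef_pos: [0.6432, -0.3044, 0.216]
orientation: [-3.136, 0.001, 1.567]
force: [-0.5, 0.2, -0.8]
opening: 0.567
gripper_force: 30.0
```

play_rows(
  increments=[
    [0.3,[0,0,5],[0,0,0]],
    [0.3,[0,0,5],[0,0,0]],
    [0.3,[0,0,3.5],[0,0,0]],
    [0.3,[0,0,1.7],[0,0,0]],
    [0.3,[0,0,0],[0,0,0]],
    [0.8,[0,0,0],[0,0,0]],
    [0.8,[0,0,0],[0,0,0]],
    [0.8,[0,0,0],[0,0,0]],
  ],
)

```text
clock: 16.65
eef_pos: [0.6452, -0.2998, 0.0693]
orientation: [3.141, 0.0, 1.571]
force: [-1.4, 0.3, -0.8]
opening: 0.794
gripper_force: 0.0
```

play_rows(
  increments=[
    [0.8,[0,0,-4],[0,0,0]],
    [0.8,[0,0,-5],[0,0,0]],
    [0.8,[0,0,-6],[0,0,0]],
    [1,[0,0,-3],[0,0,0]],
    [1,[1.6,-4.2,0],[0,0,0]],
    [1,[1.6,-4.2,0],[0,0,0]],
    [1,[1.6,-4.2,0],[0,0,0]],
    [1,[1.6,-4.2,0],[0,0,0]],
  ],
)

```text
clock: 17.65
eef_pos: [0.4755, -0.2352, 0.2491]
orientation: [3.141, 0.0, 1.571]
force: [0.5, -1.0, 0.1]
opening: 0.998
gripper_force: 0.0
```

play_rows(
  increments=[
    [1,[1.7,-4.2,0],[0,0,0]],
    [1,[0,0,0],[0,0,0]],
  ],
)

```text
clock: 17.9
eef_pos: [0.4316, -0.2176, 0.2491]
orientation: [-3.14, -0.002, 1.569]
force: [0.6, -1.1, 0.2]
opening: 0.994
gripper_force: 0.0
```

```bash
python3 w.py w6 0.13 0.165
```

```text
[ 0.4316 -0.2176  0.2491] [-3.140e+00 -2.000e-03  1.569e+00] [ 0.08  0.36  0.47  1.87 -0.2   0.96  0.64]
[320. 247.] 4108 z [0.141 0.157] [ 0.4334 -0.2186] [0.044 0.044] 89.2 eig [0.011  0.0116] 90.3 [285 211  71  73]
```

play_rows(
  increments=[
    [1,[-0.1,0.1,4],[0,0,0]],
    [1,[0,0,4],[0,0,0]],
    [1,[0,0,3],[0,0,0]],
    [1,[0,0,0.9],[0,0,0]],
    [0.3,[0,0,0],[0,0,0]],
    [0.3,[0,0,0],[0,0,0]],
    [0.3,[0,0,0],[0,0,0]],
    [0.3,[0,0,0],[0,0,0]],
  ],
)

```text
clock: 18.95
eef_pos: [0.4362, -0.2198, 0.1303]
orientation: [3.14, 0.001, 1.571]
force: [0.0, 0.9, 0.9]
opening: 0.62
gripper_force: 0.0
```

play_rows(
  increments=[
    [0.3,[0,0,0],[0,0,0]],
    [0.3,[0,0,0],[0,0,0]],
    [0.3,[0,0,0],[0,0,0]],
    [0.3,[0,0,-3],[0,0,0]],
    [0.3,[0,0,-5],[0,0,0]],
    [0.3,[0,0,-5],[0,0,0]],
    [0.3,[0,0,0],[0,0,0]],
  ],
)

```text
clock: 19.82
eef_pos: [0.4379, -0.2211, 0.263]
orientation: [3.133, 0.003, 1.571]
force: [0.1, 0.6, -2.6]
opening: 0.475
gripper_force: 29.9
```

play_rows(
  increments=[
    [0.3,[4.7,2.45,0],[0,0,0]],
    [0.3,[4.7,2.45,0],[0,0,0]],
    [0.3,[4.7,2.45,0],[0,0,0]],
    [0.3,[4.7,2.45,0],[0,0,0]],
    [0.3,[4.7,2.45,0],[0,0,0]],
    [0.3,[4.7,2.45,0],[0,0,0]],
    [0.3,[4.7,2.45,0],[0,0,0]],
    [0.3,[4.5,2.45,0],[0,0,0]],
  ],
)

```text
clock: 20.82
eef_pos: [0.6315, 0.1562, 0.2571]
orientation: [-3.138, 0.0, 1.571]
force: [0.6, -0.8, -0.7]
opening: 0.472
gripper_force: 29.9
```

play_rows(
  increments=[
    [0.3,[0,0,3],[0,0,0]],
    [0.3,[0,0,2],[0,0,0]],
    [0.3,[0,0,0],[0,0,0]],
    [0.3,[0,0,0],[0,0,0]],
  ],
)

```text
clock: 21.32
eef_pos: [0.632, 0.1541, 0.2095]
orientation: [-3.141, 0.0, 1.57]
force: [0.1, -1.4, -1.1]
opening: 0.477
gripper_force: 29.9
```

```bash
python3 w.py w7 0.08 0.094;python3 - <<'E'
from h import *
f=grab_frame('top');P=cloud(f);Z=P[...,2]
cv2.imwrite('pics/t2.png',cv2.resize(f['img'][160:280,190:490],None,fx=2.6,fy=2.6))
m=(Z>0.078)&(Z<0.094);m[:200]=0;m[262:]=0;m[:,:205]=0;m[:,290:]=0
r=cv2.minAreaRect(P[m][:,:2].astype(np.float32));print('holder',r)
m=(Z>0.12)&(Z<0.15);m[:200]=0;m[262:]=0;m[:,:205]=0;m[:,250:]=0
r=cv2.minAreaRect(P[m][:,:2].astype(np.float32));print('tub',r)
E
```

```text
[0.632  0.1541 0.2095] [-3.141  0.     1.57 ] [-0.49  0.66  0.39  1.46 -0.27  1.08 -0.05]
[605. 167.] 6215 z [0.08  0.094] [0.8308 0.1917] [0.008 0.243] 0.0 eig [0.0014 0.0683] 90.0 [568   0  69 347]
[323. 166.] 9639 z [0.082 0.086] [0.6363 0.1952] [0.157 0.09 ] 86.5 eig [0.0353 0.0478] 85.2 [255  48 148 242]
[483. 268.] 666 z [0.08  0.094] [0.7546 0.1282] [0.056 0.024] 46.9 eig [0.0055 0.0152] 49.8 [464 247  69  65]
holder ((0.6325031518936157, 0.13566367328166962), (0.03641137108206749, 0.08963530510663986), 86.2890625)
tub ((0.0, 0.0), (0.0, 0.0), 0.0)
```

View pics/w7.png

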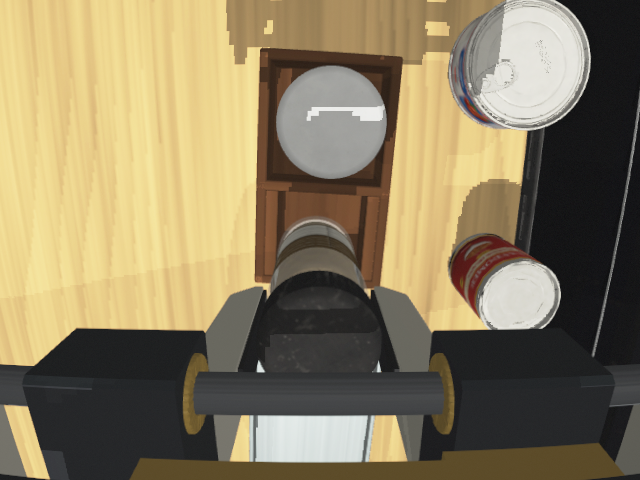

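View pics/t2.png

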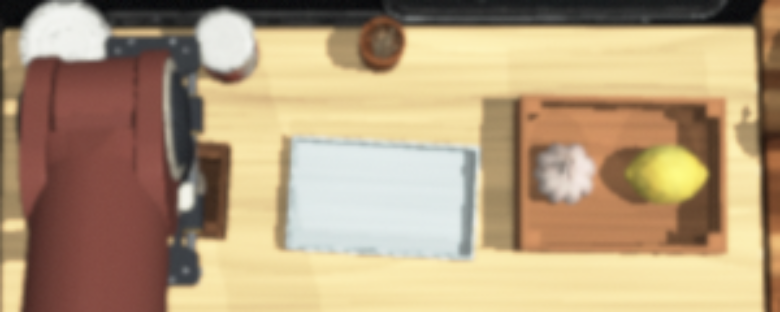

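The tub (331,122) sits in the wide bay, the jar (320,280) is above the narrow bay, and the lemon and garlic lie side by side in the crate. Lowering the jar.

play_rows(
  increments=[
    [0.3,[-0.1,0.15,2],[0,0,0]],
    [0.3,[0,0,2],[0,0,0]],
    [0.3,[0,0,2],[0,0,0]],
    [0.3,[0,0,1],[0,0,0]],
    [0.3,[0,0,0.2],[0,0,0]],
    [0.3,[0,0,0],[0,0,0]],
  ],
)

```text
clock: 22.18
eef_pos: [0.6339, 0.1533, 0.1385]
orientation: [3.14, -0.0, 1.571]
force: [-0.3, 0.0, -1.1]
opening: 0.473
gripper_force: 29.9
```

play_rows(
  increments=[
    [0.3,[0,0,0.2],[0,0,0]],
    [0.3,[0,0,0],[0,0,0]],
    [1,[0,0,0],[0,0,0]],
    [1,[0,0,0],[0,0,0]],
    [1,[0,0,0],[0,0,0]],
    [1,[0,0,-3],[0,0,0]],
    [1,[0,0,-4],[0,0,0]],
    [1,[0,0,-4],[0,0,0]],
  ],
)

```text
clock: 23.18
eef_pos: [0.6332, 0.1533, 0.2468]
orientation: [-3.141, 0.0, 1.571]
force: [0.7, 0.5, -0.8]
opening: 0.997
gripper_force: 0.0
```

play_rows(
  increments=[
    [1,[-4.0,-3.2,0],[0,0,0]],
    [1,[-4.0,-3.2,0],[0,0,0]],
    [1,[-4.0,-3.2,0],[0,0,0]],
    [1,[-4.0,-3.2,0],[0,0,0]],
    [1,[-4.0,-3.2,0],[0,0,0]],
    [1,[-4.2,-3.1,0],[0,0,0]],
    [1,[0,0,3],[0,0,0.16]],
    [1,[0,0,3],[0,0,0.16]],
  ],
)

```text
clock: 24.18
eef_pos: [0.4425, -0.0895, 0.1858]
orientation: [3.139, -0.001, 1.244]
force: [0.3, -0.1, -0.2]
opening: 1.0
gripper_force: 0.0
```

play_rows(
  increments=[
    [1,[0,0,0],[0,0,0.16]],
    [1,[0,0,0],[0,0,0.165]],
    [1,[0,0,0],[0,0,0]],
    [1,[0,0,0],[0,0,0]],
  ],
)

```text
clock: 24.68
eef_pos: [0.4424, -0.0886, 0.1858]
orientation: [3.141, -0.0, 0.928]
force: [0.0, 0.5, 0.8]
opening: 1.002
gripper_force: 0.0
```

```bash
python3 w.py w8 0.0425 0.056;python3 - <<'E'
from h import *
f=grab_frame('top');P=cloud(f);Z=P[...,2]
for nm,lo,hi,a in (('holder',.078,.094,(200,205,262,290)),('tub',.12,.136,(200,205,262,290)),('jar',.145,.166,(200,205,262,290)),('tin',.1,.12,(160,250,200,300)),('timer',.06,.1,(295,445,340,484))):
    k=np.zeros(Z.shape,bool);k[a[0]:a[2],a[1]:a[3]]=1
    q=P[(Z>lo)&(Z<hi)&k]; 
    if len(q)>3: print(nm,len(q),np.round(cv2.minAreaRect(q[:,:2].astype(np.float32))[0],4),np.percentile(q[:,2],[2,50,98]).round(3))
E
```

```text
[ 0.4424 -0.0886  0.1858] [ 3.141 -0.     0.928] [-0.28  0.42  0.6   2.04 -0.34  0.77 -0.12]
[438.  78.] 1107 z [0.043 0.056] [ 0.5696 -0.0555] [0.124 0.001] 86.4 eig [0.0002 0.0349] 86.4 [390   0  97 162]
[516.  59.] 18071 z [0.043 0.054] [ 0.6266 -0.061 ] [0.116 0.102] 85.3 eig [0.0239 0.0331] 135.3 [406   0 211 155]
[570. 202.] 1857 z [0.043 0.056] [ 0.5951 -0.1953] [0.168 0.083] 48.9 eig [0.023  0.0449] 48.3 [518 115 122 212]
[319. 215.] 2577 z [0.043 0.051] [ 0.4445 -0.0887] [0.128 0.026] 53.0 eig [0.0057 0.0386] 53.1 [301 139  38 171]
[611. 257.] 5399 z [0.044 0.047] [ 0.6166 -0.2501] [0.127 0.046] 89.1 eig [0.0104 0.0318] 83.7 [570 182  70 144]
[464. 443.] 488 z [0.043 0.056] [ 0.4274 -0.3186] [0.044 0.011] 5.3 eig [0.0023 0.0118] -179.6 [443 431  45  29]
holder 853 [0.6364 0.196 ] [0.08  0.085 0.09 ]
tub 112 [0.6393 0.1955] [0.127 0.135 0.136]
jar 308 [0.6316 0.1545] [0.15  0.162 0.165]
tin 454 [0.7672 0.1173] [0.102 0.11  0.115]
timer 615 [ 0.4297 -0.3461] [0.063 0.084 0.096]
```

View pics/w8.png

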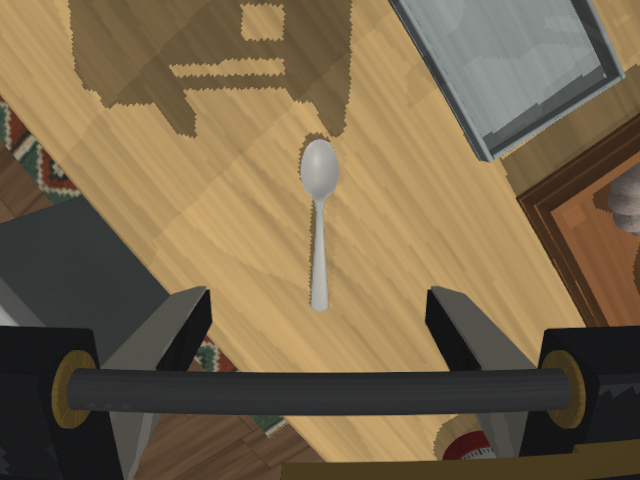

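The spoon (319,215) lines up with the tool. The jar, tub, tin and timer all measure in place. Grasp the spoon.

play_rows(
  increments=[
    [0.7,[0.1,0.2,5],[0,0,0]],
    [0.7,[0,0,4],[0,0,0]],
    [0.7,[0,0,3],[0,0,0]],
    [0.7,[0,0,1.0],[0,0,0]],
    [0.7,[0,0,0.2],[0,0,0]],
    [0,[0,0,0],[0,0,0]],
    [0,[0,0,0],[0,0,0]],
    [0,[0,0,0],[0,0,0]],
  ],
)

```text
clock: 25.78
eef_pos: [0.445, -0.0891, 0.0543]
orientation: [3.14, -0.001, 0.926]
force: [0.6, 0.8, -0.5]
opening: 0.431
gripper_force: 0.0
```

play_rows(
  increments=[
    [0,[0,0,0],[0,0,0]],
    [0,[0,0,0],[0,0,0]],
    [0,[0,0,0],[0,0,0]],
    [0,[0,0,0],[0,0,0]],
  ],
)

```text
clock: 26.28
eef_pos: [0.4446, -0.089, 0.0538]
orientation: [-3.142, -0.0, 0.926]
force: [-1.3, 0.6, 3.2]
opening: 0.216
gripper_force: 29.9
```

play_rows(
  increments=[
    [0,[0,0,-2],[0,0,0]],
    [0,[0,0,-4],[0,0,0]],
    [0,[0,0,-4],[0,0,-0.146]],
    [0,[0,0,0],[0,0,-0.146]],
    [0,[0,0,0],[0,0,-0.146]],
    [0,[0,0,0],[0,0,-0.146]],
    [0,[0,0,0],[0,0,0]],
  ],
)

```text
clock: 27.15
eef_pos: [0.4443, -0.0892, 0.1536]
orientation: [-3.141, -0.0, 1.508]
force: [-0.6, -0.1, -0.2]
opening: 0.215
gripper_force: 29.9
```

play_rows(
  increments=[
    [0,[1.75,4.4,0],[0,0,0]],
    [0,[1.75,4.4,0],[0,0,0]],
    [0,[1.75,4.4,0],[0,0,0]],
    [0,[1.75,4.4,0],[0,0,0]],
    [0,[0,0,3],[0,0,0]],
    [0,[0,0,0],[0,0,0]],
    [0,[0,0,0],[0,0,0]],
  ],
)

```text
clock: 28.02
eef_pos: [0.6242, -0.0306, 0.1241]
orientation: [-3.142, 0.001, 1.508]
force: [-0.3, -0.8, 0.5]
opening: 0.216
gripper_force: 29.9
```

```bash
python3 w.py w9 0.055 0.066
```

```text
[ 0.6242 -0.0306  0.1241] [-3.142e+00  1.000e-03  1.508e+00] [-0.21  0.71  0.38  1.63 -0.32  0.86  0.24]
[563.  14.] 501 z [0.055 0.066] [0.7581 0.092 ] [0.006 0.032] 69.4 eig [0.0011 0.008 ] 155.1 [538   0  62  27]
[321. 178.] 5790 z [0.056 0.061] [ 0.6275 -0.0066] [0.132 0.111] 86.4 eig [0.0413 0.0469] 176.8 [211  94 219 237]
[551. 235.] 759 z [0.055 0.066] [ 0.7581 -0.0239] [0.044 0.018] 62.5 eig [0.004  0.0118] 61.5 [534 209  58  71]
[634. 340.] 561 z [0.055 0.063] [ 0.8194 -0.0906] [0.006 0.046] 3.2 eig [0.0009 0.0115] 90.4 [623 300  17  65]
[614. 439.] 1028 z [0.055 0.066] [ 0.8199 -0.1745] [0.07  0.006] 89.1 eig [0.001  0.0186] 89.7 [598 405  34  73]
[318. 451.] 1030 z [0.055 0.066] [ 0.6169 -0.1577] [0.003 0.054] 89.4 eig [0.0005 0.0156] 178.9 [276 443  85  17]
```

View pics/w9.png

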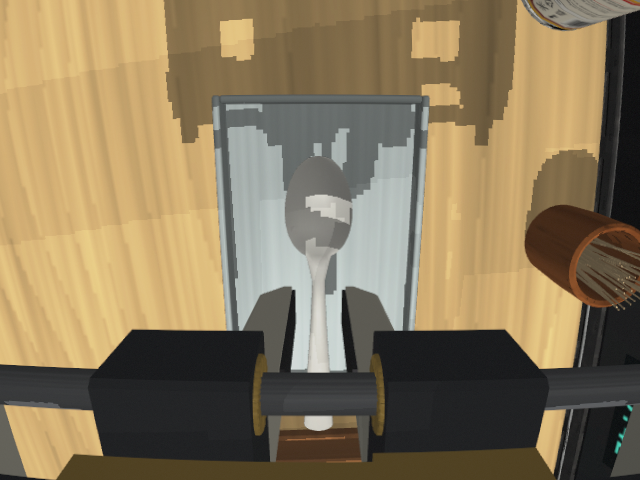

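The spoon (319,250) is held lengthwise over the middle of the tray. Lower, release and retreat.

play_rows(
  increments=[
    [0,[0,0.1,3],[0,0,0]],
    [0,[0,0,2],[0,0,0]],
    [0,[0,0,1.2],[0,0,0]],
    [0,[0,0,0.4],[0,0,0]],
    [0,[0,0,0],[0,0,0]],
    [0.55,[0,0,0],[0,0,0]],
    [0.55,[0,0,0],[0,0,0]],
    [0.55,[0,0,0],[0,0,0]],
  ],
)

```text
clock: 29.08
eef_pos: [0.6256, -0.03, 0.0579]
orientation: [3.141, 0.0, 1.51]
force: [0.1, -0.1, -0.4]
opening: 0.487
gripper_force: 0.0
```

play_rows(
  increments=[
    [0.55,[0,0,0],[0,0,0]],
    [0.55,[0,0,-3],[0,0,0]],
    [0.55,[0,0,-5],[0,0,0]],
    [1,[0,0,-5],[0,0,0]],
    [1,[0,0,-5],[0,0,0]],
    [1,[0,-5,0],[0,0,0]],
    [1,[0,-5,0],[0,0,0]],
    [1,[0,-5,0],[0,0,0]],
  ],
)

```text
clock: 30.08
eef_pos: [0.4741, -0.0208, 0.2378]
orientation: [3.141, -0.0, 1.51]
force: [-1.1, 1.0, 0.1]
opening: 0.991
gripper_force: 0.0
```

play_rows(
  increments=[
    [1,[0,0,0],[0,0,0]],
    [1,[0,0,0],[0,0,0]],
    [1,[0,0,0],[0,0,0]],
    [1,[0,0,0],[0,0,0]],
  ],
)

```text
clock: 30.58
eef_pos: [0.4768, -0.021, 0.2375]
orientation: [3.141, 0.001, 1.51]
force: [0.5, 0.3, 0.3]
opening: 0.998
gripper_force: 0.0
```

```bash
python3 - <<'E'
from h import *
f=grab_frame('top');P=cloud(f);Z=P[...,2]
for nm,lo,hi,a in (('tub',.122,.145,(200,205,262,255)),('jar',.15,.166,(200,245,262,290)),('tin',.1,.12,(160,250,200,300)),('timer',.06,.1,(295,445,340,484))):
    k=np.zeros(Z.shape,bool);k[a[0]:a[2],a[1]:a[3]]=1
    q=P[(Z>lo)&(Z<hi)&k]; 
    if len(q)>3: print(nm,len(q),np.round(cv2.minAreaRect(q[:,:2].astype(np.float32))[0],4),np.percentile(q[:,2],[2,50,98]).round(3))
cv2.imwrite('pics/t3.png',cv2.resize(f['img'][160:360,190:490],None,fx=2.6,fy=2.6))
E
```

```text
tub 505 [0.6396 0.2297] [0.132 0.138 0.142]
jar 290 [0.6321 0.1546] [0.156 0.162 0.165]
tin 458 [0.7669 0.1171] [0.102 0.11  0.114]
timer 614 [ 0.4304 -0.3463] [0.064 0.084 0.097]
```

View pics/t3.png

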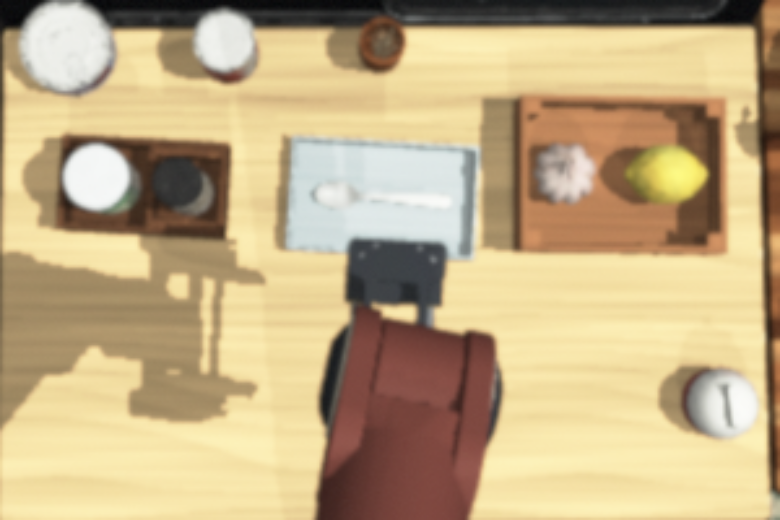

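The tub (100,178) and jar (180,185) stand in their bays. The spoon (380,196) lies lengthwise in the tray, the garlic (565,172) and lemon (667,172) are in the crate, and the tin and timer haven't moved. Handing in.

```bash
python3 -c "
from bench import *
print(job_done())"
```

```text
the job is handed in; nothing more can be done
None
```

I handed the job in at about 31 s of robot time. In the last camera check everything was in its place and the tin and timer had not moved, but the judge's result wasn't shown.

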